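Pick the long plunger, turn it on the chute, lower it into the pot

TASK

From among the mouldings in the grey tote pick out the one long ball-nosed plunger and lay it on the rails of the steel chute, ball nose downhill near the stop, and let go of it. Then take it again and lower it gently, ball nose first, into the deep steel pot, right down to the bottom before you let go. Leave the other mouldings in the tote and do not disturb the things lying on the bench.

Things in the scene. Friction and masses are not known exactly. Their poses are not given: they have to be found in the camera images.
- plunger: target: the one long white nylon plunger, a round rod 150 mm long. Ball nose and straight barrel 28 mm in diameter (100 mm together), then a slim tail 18 mm in diameter, 50 mm long, flat-ended. About 83 g, centre of mass 60 mm from the nose tip. Origin on the axis at mid length, x towards the nose. Starts lying on the tote floor, nose any way; a gear blank lies 4 mm off it on each side, staggered
- plunger_nose (a point): tip of the plunger's ball nose, on its axis (75 mm along +x from its origin)
- plunger_tail (a point): centre of the plunger's flat tail end, on its axis (75 mm along -x from its origin)
- tote: fixed open grey plastic tote, 320 mm (its x) by 260 mm (its y) outside, 70 mm tall, walls and floor 5 mm thick; origin at the centre of its underside, on the bench; z up
- gear_a: white nylon gear blank: toothed disc 44 mm across and 12 mm thick with a hub 20 mm across standing to 20 mm; origin at the centre of its underside; 40 mm from the plunger's axis on the plunger's +y side, near its nose half. Both fingers fit down beside the plunger only along one clear stretch, about 48 mm long, midway between gear_a and gear_b
- gear_b: white nylon gear blank: toothed disc 44 mm across and 12 mm thick with a hub 20 mm across standing to 20 mm; origin at the centre of its underside; 40 mm from the plunger's axis on the plunger's -y side, 92 mm farther towards the tail than gear_a
- gear_c: white nylon gear blank: toothed disc 44 mm across and 12 mm thick with a hub 20 mm across standing to 20 mm; origin at the centre of its underside; in a corner of the tote
- stub: short white nylon look-alike of the plunger, only 60 mm long (28 mm barrel with ball nose, 18 mm tail of 16 mm), lying in a corner of the tote; origin on its axis at mid length, x towards its nose. Not wanted
- lens_small: small clear domed lens cover, 44 mm across, 16 mm tall, in a corner of the tote; origin at the centre of its underside
- roller: plain white nylon roller, 28 mm diameter, 50 mm long, both ends flat, lying along its x in a corner of the tote; origin on its axis at mid length
- chute: fixed steel chute on a base 130 x 90 mm. Two round rails (8 mm diameter, 16 mm apart between centres, 95 mm long) slope 45 degrees down to its +x, to a stop plate square to them. A 28 mm barrel lies cradled between them; it stays put or slides to the stop. Tray under the rails 70 mm wide, its lips 30 mm below the barrel's axis: fingers can straddle barrel and rails. Origin: base underside, z up
- chute_stop (a point): on the face of the stop plate, on the axis line of a plunger lying on the rails: the nose tip's place when it rests against the stop, 55 mm above the bench. The plate is 50 mm wide and rises 14 mm above this line. With the nose here the plunger's last 53 mm, its tail, overhang the rails' upper end
- chute_top (a point): 97 mm uphill of chute_stop along the axis line of a plunger that lies on the rails, at the rails' upper end
- pot: fixed deep round steel pot, open at the top, 76 mm outside and 68 mm inside diameter, 100 mm tall, inner floor 6 mm above the bench; origin at the centre of its underside. A plunger released in it leans against the rim
- sanding_block: bystander: black rubber sanding block 70 by 45 by 35 mm; origin at the centre of its underside
- lens_cover: bystander: clear domed polycarbonate lens cover, 70 mm across, 16 mm tall; origin at the centre of its underside
- scraper: bystander: red-handled deburring scraper, about 172 mm long along its x, 18 mm tall; origin on its underside near its middle
There are look-alikes about, which are no part of the job. What is shaped like the gear_b but brown, green or red is not meant.

How it is judged:
By the outcome, as a careful person would: the job done as asked, in the order asked, and still so for the second after the job is handed in, with the robot touching nothing.
It also fails if it takes over 70 s, if anything falls off the work surface, if the arm or the gripper's body presses on something with over 40 N, if the wrist force passes 120 N, or if a joint passes its speed limit or range.

ROBOT

A 7-joint arm with a two-finger parallel gripper is mounted at the origin on the work surface. World frame = base frame: x ahead of the robot, y to its left, z up, the work surface at z = 0. Lengths are in mm, angles in rad, forces in N, time in s.
With the tool pointing down it reaches from about 425 to 875 mm from the base axis. Payload 8.4 kg.
Tool frame: the origin (TCP) lies on the centre line of the jaws, within the pads' length; the fingertips stand ahead of it and the grasp point (between the pads) lies 6 mm ahead of it (nose_length is the z of the fingertips in the tool frame, in mm); z points along the fingers, y is the line along which they close (so a half turn about z gives the same grasp; the last joint's range is limited). The gripper opens to 85 mm and grips with 20 to 120 N. Pads are 22 mm wide; open, the fingers measure 114 mm over their backs; the gripper's body (76 mm by 85 mm) begins 54 mm behind the grasp point. The pads swing forward as they close: fully open they stand 13 mm farther back than shut.
Start: joints at [1.039, 0.333, 0.04, 1.465, -0.013, 1.343, -0.059], TCP at [272.594, -590.049, 256.308] pointing down, gripper open.
Joint ranges: [-2.58, 2.58], [-0.38, 2.09], [-1.3, 1.39], [0.25, 2.4], [-1.5, 4.64], [0.08, 2.09], [-2.65, 2.65]. Speed limits (rad/s): [2.22, 2.22, 2.79, 2.79, 3.14, 3.14, 3.14].

INTERFACE

Orientations are given as a rotation vector (axis times angle).
In Python, from rig import * gives the robot as it stands.
- The arm moves only by the tool move_arm, never from a script. Its argument "increments" is a list of rows, each an object of numbers: "tx", "ty", "tz": the shift along the tool's x, y, z in cm; "ax", "ay", "az": the turn, a rotation vector about the tool's x, y, z in rad; "hand": the finger opening in cm, from 0 to 8.54. In form: [{"tx": .., "ty": .., "tz": .., "ax": .., "ay": .., "az": .., "hand": ..}, ...]. A call has 1 to 20 rows; each row is the pose to reach, as a shift and turn from the pose commanded when the call began, along the tool's axes at that moment; what a row does not reach only later rows make up. A row lasts 1/10 s, in which the tool goes at most 50 mm and 8.59 degrees, less where a joint would pass 70% of its speed; a pose out of reach is approached as far as the arm can. A call with a gripper value outside its range is refused whole. The fingers move at their own pace and stop on an object; the grip force is fixed at half the most. Time passes only in rows, so rows that repeat a pose let the fingers close. It gives the time, the measured TCP pose, the force, the opening and the grip force at its end, in the units of the state.
- get_state(): the state, without advancing time (a new reading comes with each control period).
- snapshot(name): name is "scene" or "top" or "wrist"; returns the picture (480x640x3 uint8, blue, green, red); there is no depth.
- camera_model(name): a dict with "fx", "fy", "cx", "cy" (pixels), "rvec" (rotation vector, rad) and "tvec" (3), from world to camera coordinates, as OpenCV has them. Camera axes: x right, y down, z forward; pixel columns grow to the right and rows downward; lengths in mm; the calibration is good to about 2 mm. A picture is of the moment at which its call begins: read the wrist's pose just before it. camera_model takes no time and is no camera call; for the wrist camera it gives the pose at the moment of the call.
- close_job(): hands the job in; it is judged then, once.
The state is a dict: "time": time; "joints": joint angles; "qvel": joint speeds; "tau": joint torques, N m; "tcp_pos": TCP position; "tool_rot": TCP orientation; "contact_force": force on the tool from outside, world axes, zero at the start; "torque": the same for the moment, N m; "gripper_width": finger opening in mm; "gripper_force": force on a finger pad.
Only numpy, scipy, OpenCV 4.12 (cv2) and the standard library are available. Lean on these libraries where they do the work, as an engineer would, in place of code of your own. Each camera call takes 0.05 s, during which the arm holds its last target. There are 200 camera calls.

## Working session

There is one attempt and no reset: what is moved stays moved. The work goes in short steps, Python scripts to look and compute and a tool call to move; the robot and the scene stay as the last step left them, time stands still between calls to the robot, and variables do not carry over. Pictures are saved under pics/ and viewed, at most 13 in all, crops included, and the job is handed in when it is done.

Besides the shell and the picture viewer there is one more tool, called after "Call:" as name([rows], argument=value, ...), one row to a line, values as JSON. move_arm: Moves the arm, as the interface text tells. Its arguments: {"type":"object","properties":{"increments":{"type":"array"}},"required":["increments"]}

```bash
mkdir -p pics; cat > h.py <<'E'
from rig import *
import numpy as np, cv2
from scipy.spatial.transform import Rotation as R
def ray(cam,uv):
    m=cam; Rm=R.from_rotvec(np.ravel(m['rvec'])).as_matrix(); t=np.ravel(m['tvec'])
    c=-Rm.T@t; d=Rm.T@np.array([(uv[0]-m['cx'])/m['fx'],(uv[1]-m['cy'])/m['fy'],1]); return c,d
def onz(cam,uv,z):
    c,d=ray(cam,uv); return c+d*(z-c[2])/d[2]
def proj(cam,P):
    K=np.array([[cam['fx'],0,cam['cx']],[0,cam['fy'],cam['cy']],[0,0,1]])
    return cv2.projectPoints(np.array(P,float).reshape(-1,1,3),np.ravel(cam['rvec']),np.ravel(cam['tvec']),K,None)[0].reshape(-1,2)
def tool(s=None):
    s=s or get_state(); return np.array(s['tcp_pos']),R.from_rotvec(s['tool_rot'])
def delta(p,Rt):
    "p target TCP, Rt target Rotation -> cm, rad in tool axes"
    p0,R0=tool(); return np.round(R0.inv().apply(np.array(p)-p0)/10,2),np.round((R0.inv()*Rt).as_rotvec(),3)
E
python3 - <<'E'
from h import *
for n in("top","scene"):
    i=snapshot(n); cv2.imwrite(f'pics/{n}0.png',i); print(n,camera_model(n))
s=get_state(); print(s); print(tool(s)[1].as_matrix().round(2))
E
```

```text
top {'fx': 522.1577598903485, 'fy': 522.1577598903485, 'cx': 318.1725184871403, 'cy': 245.8677909839596, 'rvec': array([ 2.1965995 , -2.18301304,  0.04921156]), 'tvec': array([  31.23653019,  560.93504986, 1066.92692494])}
scene {'fx': 592.8949578237941, 'fy': 592.8949578237941, 'cx': 322.55919975543196, 'cy': 238.7382918032657, 'rvec': array([ 2.27868677,  0.94877423, -0.3353645 ]), 'tvec': array([-431.73752851, -240.60699687, 1608.97719356])}
{'time': 0.1, 'joints': array([ 1.03882111,  0.33380528,  0.03986101,  1.46617789, -0.01342041,
        1.34332241, -0.05845599]), 'qvel': array([ 0.00017108, -0.00195046,  0.00047326, -0.00127555, -0.00110464,
       -0.00210487, -0.00022625]), 'tau': array([ 3.80295503e-03, -6.60017538e+01,  1.36991646e+00, -4.06474328e+01,
        1.68195460e-02,  8.93883436e-03,  1.85710246e-05]), 'tcp_pos': array([ 272.43621454, -589.72984569,  255.535031  ]), 'tool_rot': array([-3.06695298e+00, -6.74263571e-01,  5.96637323e-04]), 'contact_force': array([ 0.20101761, -0.27294636,  0.45942174]), 'torque': array([-0.00701546, -0.01861929,  0.01483086]), 'gripper_force': 0.0, 'gripper_width': 85.48770528150884}
[[ 0.91  0.42 -0.  ]
 [ 0.42 -0.91  0.  ]
 [-0.   -0.   -1.  ]]
```

View pics/top0.png

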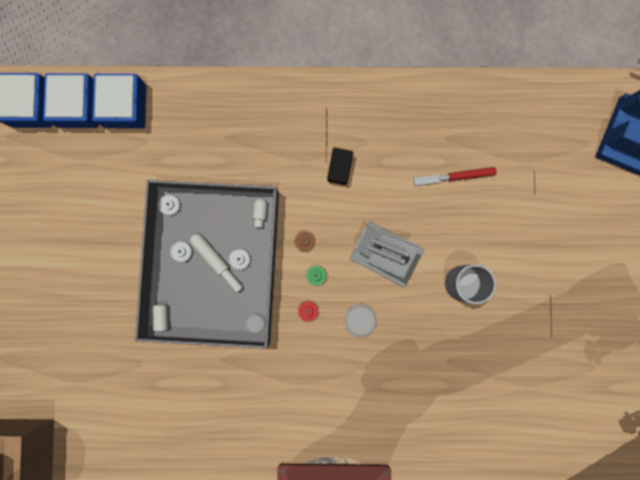

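View pics/scene0.png

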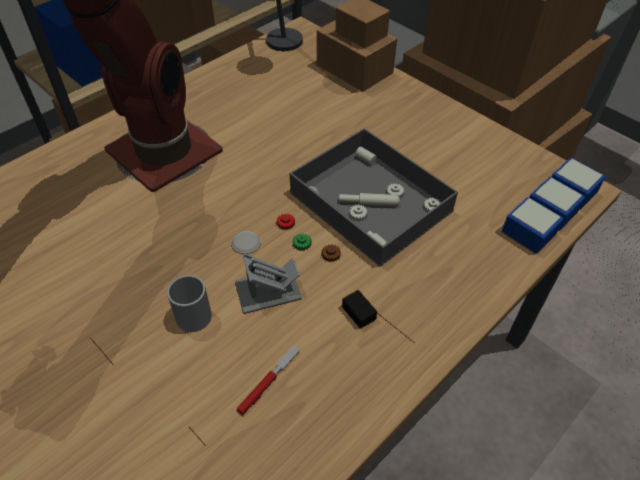

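The top view shows the plunger in the tote from nose (195,238) to tail (239,289). Gears are at (180,251), (239,259) and (170,205), the stub at (260,212), the roller at (160,318) and the small lens at (256,324). The chute is near (387,253) and the pot near (471,285). The coloured look-alike gears at (305,241), (316,275) and (308,311) are not wanted. The only long rod with a slim tail is the one at (216,263). I'll confirm it in an enlarged crop.

```bash
python3 - <<'E'
from h import *
t=cv2.imread('pics/top0.png'); s=cv2.imread('pics/scene0.png')
f=lambda i,x,y,w,h,k:cv2.resize(i[y:y+h,x:x+w],None,fx=k,fy=k,interpolation=cv2.INTER_CUBIC)
# A: top chute+pot x345-445,y215-290 ; B scene chute ; C tote plunger ; D pot
A=f(t,345,215,80,60,5);B=f(s,230,245,80,60,5);C=f(t,165,220,80,60,5)[:300]; C=f(t,165,225,80,75,5)[:,:];D=f(t,435,250,80,75,5)
im=np.vstack([np.hstack([A,B]),cv2.resize(np.hstack([C,D]),(800,375))])[:600]
im=np.vstack([np.hstack([A,B]),np.hstack([cv2.resize(f(t,165,225,80,75,4),(320,300)),cv2.resize(f(t,435,250,80,75,4),(320,300)),np.zeros((300,160,3),np.uint8)])])
cv2.imwrite('pics/crop1.png',im)
E
```

```text
(no output)
```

View pics/crop1.png

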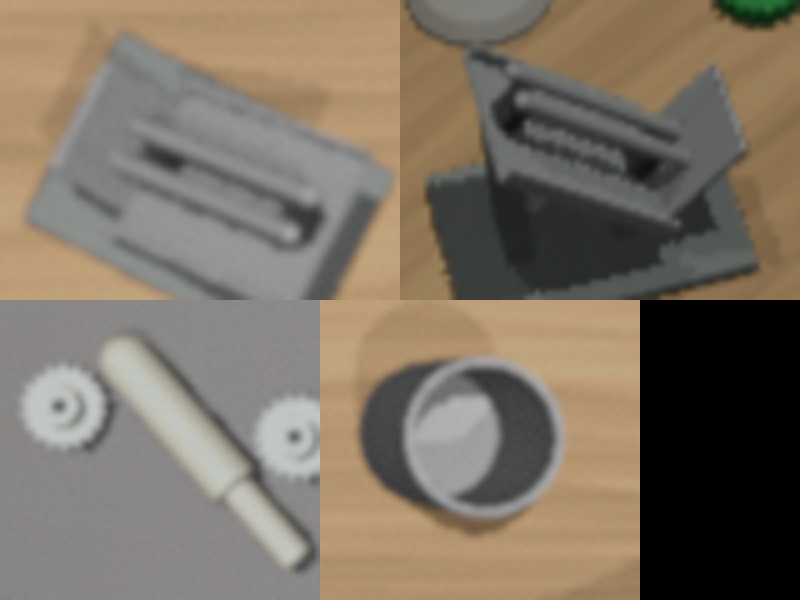

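```bash
cat > m.py <<'E'
from h import *
t=camera_model('top')
C=lambda x,y:(x/4+165,(y-300)/4+225)
A=lambda x,y:(x/5+345,y/5+215)
n=onz(t,C(112,342),19);l=onz(t,C(293,558),19);print('nose',n,'tail',l,np.linalg.norm(n-l))
u=(n-l)/np.linalg.norm(n-l);v=np.cross([0,0,1],u);mid=(n+l)/2
for nm,p in(('ga',C(62,405)),('gb',C(295,436))):
    g=onz(t,p,22);print(nm,g,'along',(g-mid)@u,'lat',(g-mid)@v)
print('ang',np.degrees(np.arctan2(u[1],u[0])))
D=lambda x,y:((x-320)/4+435,(y-300)/4+250)
print('pot',onz(t,D(484,437),100))
up=[onz(t,A(313,196),112),onz(t,A(290,233),112)];lo=[onz(t,A(135,124),45),onz(t,A(114,158),45)]
print('up',up,'lo',lo); U=np.mean(up,0);L=np.mean(lo,0);d=L-U;print(d,np.linalg.norm(d[:2]),np.degrees(np.arctan2(d[1],d[0])),'gap',np.linalg.norm(up[0]-up[1]),np.linalg.norm(lo[0]-lo[1]))
b=[onz(t,A(*p),5) for p in((25,217),(120,32),(393,180))];print('base',b)
print('base ang',np.degrees(np.arctan2(*(b[1]-b[2])[[1,0]])),np.linalg.norm(b[1]-b[2]),np.linalg.norm(b[1]-b[0]),'ctr',(b[0]+b[2])/2)
s=camera_model('scene')
print('scene pot/nose/tail proj',proj(s,[n,l,onz(t,D(484,437),100),U,L]))
E
python3 m.py
```

```text
nose [580.49100077 294.16259428  19.        ] tail [469.58901326 198.64758762  19.        ] 146.36381838335836
ga [547.55086869 318.62533715  22.        ] along 64.18674165065116 lat 40.032050299829265
gb [532.30600125 198.05226879  22.        ] along -26.048834819648604 lat -41.37932198213798
ang 40.73687454194823
pot [ 485.02366807 -265.99024599  100.        ]
up [array([ 540.81804119, -134.61029134,  112.        ]), array([ 526.83572385, -125.93103212,  112.        ])] lo [array([572.01889943, -73.9319431 ,  45.        ]), array([558.24824229, -65.4945616 ,  45.        ])]
[ 31.30668833  60.55740938 -67.        ] 68.17117107031885 62.66215036869126 gap 16.457057416460497 16.149935127644934
base [array([535.46989912, -31.82726481,   5.        ]), array([613.26700696, -71.37914508,   5.        ]), array([ 551.86752624, -185.32902056,    5.        ])]
base ang 61.68293158468492 129.43906038382104 87.27394353971701 ctr [ 543.66871268 -108.57814268    5.        ]
scene pot/nose/tail proj [[398.02071815 200.58783342]
 [339.0105325  197.03300133]
 [185.1157848  289.06045619]
 [252.01449983 261.6452395 ]
 [285.2041385  273.3475532 ]]
```

```bash
cat >> h.py <<'E'
def orient(yaw,tilt=0):
    "tool x horizontally along yaw deg, tool z down; tilt deg: nose-end of tool x dips"
    return R.from_euler('z',yaw,degrees=True)*R.from_euler('y',tilt,degrees=True)*R.from_matrix(np.diag([1,-1,-1.]))
E
python3 - <<'E'
from h import *
for p in([560,-200,260],[560,60,230],[539,259,180]): print(delta(p,orient(40.7)))
E
```

```text
(array([ 42.45, -23.32,  -0.42]), array([-0.001, -0.   , -0.278]))
(array([ 53.36, -46.92,   2.62]), array([-0.001, -0.   , -0.278]))
(array([ 59.8 , -65.86,   7.64]), array([-0.001, -0.   , -0.278]))
```

Call:
move_arm([
  {"tx": 5, "ty": -2.5, "tz": 0},
  {"tx": 10, "ty": -5, "tz": 0},
  {"tx": 15, "ty": -8, "tz": 0},
  {"tx": 20, "ty": -11, "tz": 0},
  {"tx": 25, "ty": -14, "tz": 0},
  {"tx": 30, "ty": -17, "tz": 0, "az": -0.1},
  {"tx": 34, "ty": -19, "tz": 0, "az": -0.2},
  {"tx": 38, "ty": -21, "tz": 0, "az": -0.278},
  {"tx": 42.4, "ty": -23.3, "tz": 0, "az": -0.278},
  {"tx": 44, "ty": -27, "tz": 0, "az": -0.278},
  {"tx": 46, "ty": -31, "tz": 0, "az": -0.278},
  {"tx": 48, "ty": -35, "tz": 1, "az": -0.278},
  {"tx": 50, "ty": -39, "tz": 1, "az": -0.278},
  {"tx": 52, "ty": -43, "tz": 2, "az": -0.278},
  {"tx": 53.4, "ty": -46.9, "tz": 2.6, "az": -0.278},
  {"tx": 55, "ty": -51, "tz": 4, "az": -0.278},
  {"tx": 56.5, "ty": -55, "tz": 5, "az": -0.278},
  {"tx": 57.5, "ty": -59, "tz": 6, "az": -0.278},
  {"tx": 59, "ty": -63, "tz": 7, "az": -0.278},
  {"tx": 59.8, "ty": -65.9, "tz": 7.6, "az": -0.278},
])

```text
invalid input at $.increments[0]: expected keys tx, ty, tz, ax, ay, az, hand
```

```bash
cat > d.py <<'E'
from h import *
import sys
p,Rt=tool();print(p.round(1),Rt.as_matrix().round(3).tolist(),get_state()['joints'].round(2))
E
python3 d.py; python3 -c "
from h import *
print(delta([539,259,180],orient(40.7)))"
```

```text
[ 272.4 -589.7  255.5] [[0.908, 0.419, -0.001], [0.419, -0.908, 0.001], [-0.0, -0.001, -1.0]] [ 1.04  0.33  0.04  1.47 -0.01  1.34 -0.06]
(array([ 59.8 , -65.86,   7.64]), array([-0.001, -0.   , -0.278]))
```

Call:
move_arm([
  {"tx": 42, "ty": -23, "tz": 0, "ax": 0, "ay": 0, "az": -0.278, "hand": 8.5},
  {"tx": 42, "ty": -23, "tz": 0, "ax": 0, "ay": 0, "az": -0.278, "hand": 8.5},
  {"tx": 42, "ty": -23, "tz": 0, "ax": 0, "ay": 0, "az": -0.278, "hand": 8.5},
  {"tx": 42, "ty": -23, "tz": 0, "ax": 0, "ay": 0, "az": -0.278, "hand": 8.5},
  {"tx": 42, "ty": -23, "tz": 0, "ax": 0, "ay": 0, "az": -0.278, "hand": 8.5},
  {"tx": 42, "ty": -23, "tz": 0, "ax": 0, "ay": 0, "az": -0.278, "hand": 8.5},
  {"tx": 42, "ty": -23, "tz": 0, "ax": 0, "ay": 0, "az": -0.278, "hand": 8.5},
  {"tx": 42, "ty": -23, "tz": 0, "ax": 0, "ay": 0, "az": -0.278, "hand": 8.5},
  {"tx": 42, "ty": -23, "tz": 0, "ax": 0, "ay": 0, "az": -0.278, "hand": 8.5},
  {"tx": 53.4, "ty": -46.9, "tz": 0, "ax": 0, "ay": 0, "az": -0.278, "hand": 8.5},
  {"tx": 53.4, "ty": -46.9, "tz": 0, "ax": 0, "ay": 0, "az": -0.278, "hand": 8.5},
  {"tx": 53.4, "ty": -46.9, "tz": 0, "ax": 0, "ay": 0, "az": -0.278, "hand": 8.5},
  {"tx": 53.4, "ty": -46.9, "tz": 0, "ax": 0, "ay": 0, "az": -0.278, "hand": 8.5},
  {"tx": 53.4, "ty": -46.9, "tz": 0, "ax": 0, "ay": 0, "az": -0.278, "hand": 8.5},
  {"tx": 53.4, "ty": -46.9, "tz": 0, "ax": 0, "ay": 0, "az": -0.278, "hand": 8.5},
  {"tx": 59.8, "ty": -65.9, "tz": 7.6, "ax": 0, "ay": 0, "az": -0.278, "hand": 8.5},
  {"tx": 59.8, "ty": -65.9, "tz": 7.6, "ax": 0, "ay": 0, "az": -0.278, "hand": 8.5},
  {"tx": 59.8, "ty": -65.9, "tz": 7.6, "ax": 0, "ay": 0, "az": -0.278, "hand": 8.5},
  {"tx": 59.8, "ty": -65.9, "tz": 7.6, "ax": 0, "ay": 0, "az": -0.278, "hand": 8.5},
  {"tx": 59.8, "ty": -65.9, "tz": 7.6, "ax": 0, "ay": 0, "az": -0.278, "hand": 8.5},
])

```text
time: 2.1
tcp_pos: [535.8, 264.6, 178.2]
tool_rot: [-2.939, -1.102, 0.004]
contact_force: [-0.3, -0.3, 0.3]
gripper_width: 85.0
gripper_force: 0.0
```

```bash
python3 d.py; python3 -c "
from h import *
print(delta([539,259,180],orient(40.7)))
import pickle
c=camera_model('wrist');i=snapshot('wrist');cv2.imwrite('pics/w1.png',i);pickle.dump(c,open('w1.pkl','wb'))
print(proj(c,[[580.5,294,19],[469.6,198.6,19],[547.5,318.6,22],[532.3,198,22]]))"
```

```text
[535.8 264.6 178.2] [[0.753, 0.658, -0.004], [0.658, -0.753, 0.002], [-0.002, -0.004, -1.0]] [-0.06  0.34 -0.58  1.67  0.19  1.19 -1.53]
(array([-0.13,  0.63, -0.18]), array([-0.004,  0.002,  0.007]))
[[334.18341535 160.08882191]
 [331.56387428 324.48121322]
 [282.5553716  171.76619274]
 [380.5035618  278.70024626]]
```

View pics/w1.png

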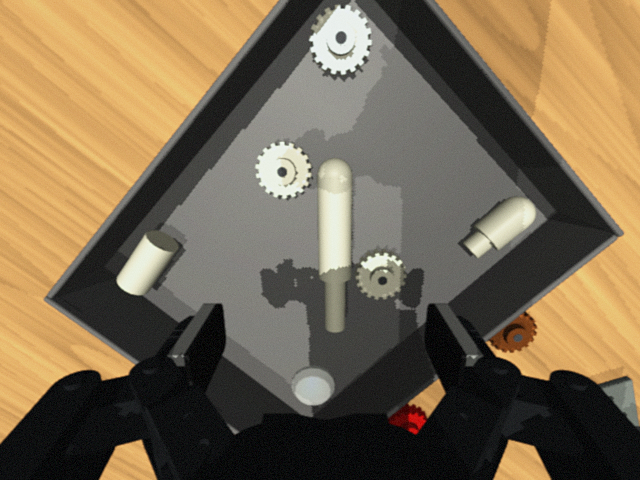

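The wrist view shows the long plunger with its nose at (335,159) and slim tail end at (336,331), and gears at (283,171) and (381,275). The stub at (500,226) is much shorter. The position and identity are confirmed.

```bash
python3 -c "
from h import *
import pickle
c=pickle.load(open('w1.pkl','rb'))
n=onz(c,(335.5,159),19);l=onz(c,(336,331),19);u=(n-l)/np.linalg.norm(n-l);print(n,l,np.linalg.norm(n-l),np.degrees(np.arctan2(u[1],u[0])))
m=(n+l)/2
v=np.cross([0,0,1],u)
for q in((283,172),(382,280)): g=onz(c,q,24);print((g-m)@u,(g-m)@v)
g=m+19*u;print(g);a=np.degrees(np.arctan2(u[1],u[0]))
for z in (60,32): print(delta([g[0],g[1],z],orient(a)))
"
```

```text
[581.79573724 293.77967027  19.        ] [467.17917973 191.03802331  19.        ] 153.924661040979 41.872873774970216
68.04844025337596 40.78938022902026
-24.141043769902865 -39.272656585068624
[538.6353837  255.09096854  19.        ]
(array([-0.4 ,  0.92, 11.8 ]), array([-0.004,  0.002, -0.013]))
(array([-0.39,  0.93, 14.6 ]), array([-0.004,  0.002, -0.013]))
```

Call:
move_arm([
  {"tx": -0.3, "ty": 0.8, "tz": 5, "ax": 0, "ay": 0, "az": -0.01, "hand": 6},
  {"tx": -0.3, "ty": 0.8, "tz": 9, "ax": 0, "ay": 0, "az": -0.01, "hand": 6},
  {"tx": -0.3, "ty": 0.8, "tz": 12, "ax": 0, "ay": 0, "az": -0.01, "hand": 6},
  {"tx": -0.3, "ty": 0.8, "tz": 13.5, "ax": 0, "ay": 0, "az": -0.01, "hand": 6},
  {"tx": -0.3, "ty": 0.8, "tz": 14.2, "ax": 0, "ay": 0, "az": -0.01, "hand": 6},
  {"tx": -0.3, "ty": 0.8, "tz": 14.6, "ax": 0, "ay": 0, "az": -0.01, "hand": 6},
  {"tx": -0.3, "ty": 0.8, "tz": 14.6, "ax": 0, "ay": 0, "az": -0.01, "hand": 6},
])

```text
time: 2.85
tcp_pos: [542.7, 251.2, 35.3]
tool_rot: [2.94, 1.108, 0.002]
contact_force: [-0.3, -0.6, 0.5]
gripper_width: 60.2
gripper_force: 0.0
```

```bash
python3 d.py; python3 -c "
from h import *
print(get_state().keys())
i=snapshot('wrist');cv2.imwrite('pics/w2.png',i)"
```

```text
[542.7 251.2  35.3] [[0.751, 0.66, 0.001], [0.66, -0.751, 0.0], [0.001, 0.001, -1.0]] [-0.08  0.49 -0.52  1.79  0.3   0.94 -1.59]
dict_keys(['time', 'joints', 'qvel', 'tau', 'tcp_pos', 'tool_rot', 'contact_force', 'torque', 'gripper_force', 'gripper_width'])
```

View pics/w2.png

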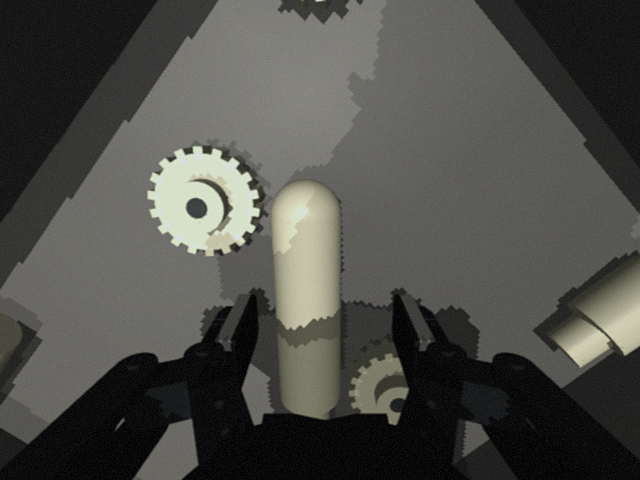

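Call:
move_arm([
  {"tx": 0, "ty": -0.5, "tz": 0.2, "ax": 0, "ay": 0, "az": 0, "hand": 6},
  {"tx": 0, "ty": -0.5, "tz": 0.5, "ax": 0, "ay": 0, "az": 0, "hand": 6},
  {"tx": 0, "ty": -0.5, "tz": 0.7, "ax": 0, "ay": 0, "az": 0, "hand": 5},
  {"tx": 0, "ty": -0.5, "tz": 0.7, "ax": 0, "ay": 0, "az": 0, "hand": 4},
  {"tx": 0, "ty": -0.5, "tz": 0.7, "ax": 0, "ay": 0, "az": 0, "hand": 3.5},
])

```text
time: 3.4
tcp_pos: [539.8, 255.9, 29.2]
tool_rot: [-2.939, -1.108, -0.005]
contact_force: [-2.6, -0.4, 13.5]
gripper_width: 34.8
gripper_force: 7.0
```

Call:
move_arm([
  {"tx": 0, "ty": 0, "tz": -0.3, "ax": 0, "ay": 0, "az": 0, "hand": 3.5},
  {"tx": 0, "ty": 0, "tz": -0.5, "ax": 0, "ay": 0, "az": 0, "hand": 3.5},
])

```text
time: 3.6
tcp_pos: [538.8, 254.6, 32.5]
tool_rot: [2.94, 1.108, 0.0]
contact_force: [0.2, 0.2, -0.8]
gripper_width: 35.1
gripper_force: 0.0
```

Call:
move_arm([
  {"tx": 0, "ty": 0, "tz": 0.1, "ax": 0, "ay": 0, "az": 0, "hand": 2.5},
  {"tx": 0, "ty": 0, "tz": 0.1, "ax": 0, "ay": 0, "az": 0, "hand": 2},
  {"tx": 0, "ty": 0, "tz": 0.1, "ax": 0, "ay": 0, "az": 0, "hand": 2},
  {"tx": 0, "ty": 0, "tz": 0.1, "ax": 0, "ay": 0, "az": 0, "hand": 2},
  {"tx": 0, "ty": 0, "tz": 0.1, "ax": 0, "ay": 0, "az": 0, "hand": 2},
])

```text
time: 4.1
tcp_pos: [539.0, 254.8, 32.3]
tool_rot: [2.939, 1.108, 0.001]
contact_force: [-4.1, -2.2, 13.3]
gripper_width: 25.8
gripper_force: 58.1
```

Call:
move_arm([
  {"tx": 0, "ty": 0, "tz": -0.3, "ax": 0, "ay": 0, "az": 0, "hand": 2},
  {"tx": 0, "ty": 0, "tz": -1, "ax": 0, "ay": 0, "az": 0, "hand": 2},
  {"tx": 0, "ty": 0, "tz": -3, "ax": 0, "ay": 0, "az": 0, "hand": 2},
  {"tx": 0, "ty": 0, "tz": -7, "ax": 0, "ay": 0, "az": 0, "hand": 2},
  {"tx": 0, "ty": 0, "tz": -11, "ax": 0, "ay": 0, "az": 0, "hand": 2},
  {"tx": 0, "ty": 0, "tz": -15, "ax": 0, "ay": 0, "az": 0, "hand": 2},
  {"tx": 0, "ty": 0, "tz": -15, "ax": 0, "ay": 0, "az": 0, "hand": 2},
])

```text
time: 4.8
tcp_pos: [541.0, 256.4, 187.5]
tool_rot: [-2.939, -1.108, -0.014]
contact_force: [0.6, 0.8, -0.9]
gripper_width: 26.2
gripper_force: 59.1
```

```bash
python3 d.py; python3 -c "
from h import *
import pickle
c=camera_model('wrist');i=snapshot('wrist');cv2.imwrite('pics/w3.png',i);pickle.dump((c,tool()[0],tool()[1].as_rotvec()),open('w3.pkl','wb'))"
```

```text
[541.  256.4 187.5] [[0.751, 0.66, 0.008], [0.66, -0.751, 0.004], [0.008, 0.003, -1.0]] [-0.04  0.33 -0.58  1.67  0.19  1.2  -1.51]
```

View pics/w3.png

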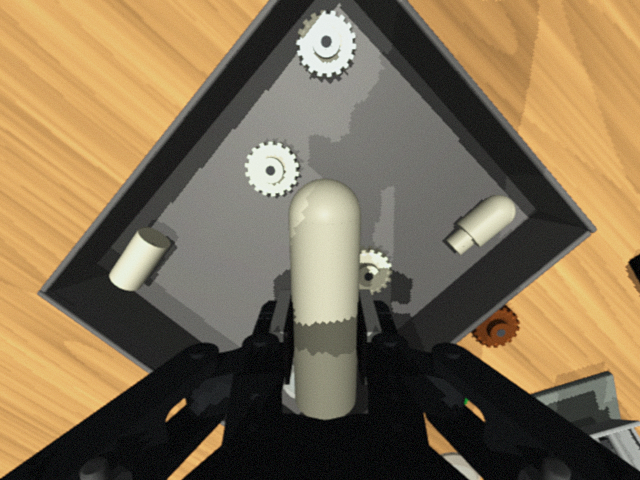

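```bash
python3 -c "
from h import *
import pickle
from scipy.optimize import least_squares
c,p,rv=pickle.load(open('w3.pkl','rb'));Rt=R.from_rotvec(rv)
def f(q):
    X,Y,Z,b,yaw=q
    d=np.array([np.cos(b)*np.cos(yaw),np.sin(yaw),np.sin(b)]);N=np.array([X,Y,Z])
    w=lambda v:p+Rt.apply(v)
    k=d*0; x=lambda s,h,l:w(N-d*s+np.array([0,l,h]))
    P=proj(c,[x(0,0,0),x(100,-14*.3,0),x(40,0,14),x(40,0,-14)])
    return np.r_[P[0]-[323.5,180],P[1]-[326,417],(P[2,1]+0)*0,P[3,0]*0]
for b in(-.05,0,.05):
  g=lambda q:f([q[0],q[1],q[2],b,q[3]])
  r=least_squares(g,[58,0,13,0]);print(b,r.x,r.cost)
print(proj(c,[p+Rt.apply([20,-14,z]) for z in(8,13)]),proj(c,[p+Rt.apply([20,14,z]) for z in(8,13)]))
"
```

```text
-0.05 [ 6.20998619e+01 -1.01897011e-01 -4.83928672e+00 -1.04623391e-02] 2.1776983653878957e-22
0 [ 6.12690729e+01 -1.13218613e-01  1.12610001e+00 -1.06434125e-02] 3.5067934328273474e-23
0.05 [ 6.04793061e+01 -1.23981183e-01  6.79693130e+00 -1.07982376e-02] 3.75624008630037e-26
[[289.30286023 279.8399575 ]
 [290.44190862 274.91131892]] [[358.32620362 279.85823469]
 [357.21195515 274.93074166]]
```

```bash
cat > pl.py <<'E'
from h import *
YAW=62.3;h=np.array([np.cos(np.radians(YAW)),np.sin(np.radians(YAW)),0]);up=np.array([0,0,1.])
stop=np.array([571,-59.5,55.]);ax=(h-up)/2**.5;n=(h+up)/2**.5
def place(back,lift,tilt=45,off=(58,0,12)):
    Rt=orient(YAW,tilt);return stop-back*ax+lift*n-Rt.apply(off),Rt
E
python3 -c "
from pl import *
import pickle
c,p,rv=pickle.load(open('w3.pkl','rb'));Rt=R.from_rotvec(rv)
for X in(56,58,60,62):print(X,proj(c,[p+Rt.apply([X,0,Z]) for Z in(10,13)])[:,1])
for a in((5,90),(5,30),(5,3)):
  q=place(*a);print(q[0],delta(*q))
"
```

```text
56 [190.66969179 189.36199217]
58 [185.40366846 184.20205185]
60 [180.08896696 178.99543275]
62 [174.7249092  173.74149858]
[583.81902555 -35.08335437 171.6726189 ] (array([-15.89,  24.72,   1.24]), array([-0.142, -0.781, -0.349]))
[564.09744778 -72.64742457 129.24621202] (array([-19.87,  26.24,   5.46]), array([-0.142, -0.781, -0.349]))
[555.22273779 -89.55125617 110.15432893] (array([-21.66,  26.92,   7.37]), array([-0.142, -0.781, -0.349]))
```

Call:
move_arm([
  {"tx": -4, "ty": 6, "tz": -2, "ax": -0.03, "ay": -0.13, "az": -0.06, "hand": 2},
  {"tx": -8, "ty": 11, "tz": -3, "ax": -0.05, "ay": -0.26, "az": -0.12, "hand": 2},
  {"tx": -12, "ty": 16, "tz": -3, "ax": -0.07, "ay": -0.4, "az": -0.18, "hand": 2},
  {"tx": -14, "ty": 20, "tz": -2, "ax": -0.1, "ay": -0.53, "az": -0.24, "hand": 2},
  {"tx": -16, "ty": 24.7, "tz": 0, "ax": -0.12, "ay": -0.66, "az": -0.3, "hand": 2},
  {"tx": -16, "ty": 24.8, "tz": 1.1, "ax": -0.142, "ay": -0.781, "az": -0.349, "hand": 2},
  {"tx": -16, "ty": 24.8, "tz": 1.1, "ax": -0.142, "ay": -0.781, "az": -0.349, "hand": 2},
  {"tx": -16, "ty": 24.8, "tz": 1.1, "ax": -0.142, "ay": -0.781, "az": -0.349, "hand": 2},
  {"tx": -16, "ty": 24.8, "tz": 1.1, "ax": -0.142, "ay": -0.781, "az": -0.349, "hand": 2},
  {"tx": -16, "ty": 24.8, "tz": 1.1, "ax": -0.142, "ay": -0.781, "az": -0.349, "hand": 2},
])

```text
time: 5.85
tcp_pos: [582.4, -35.7, 171.4]
tool_rot: [2.21, 1.34, -0.919]
contact_force: [-0.2, 0.7, -1.2]
gripper_width: 26.3
gripper_force: 59.1
```

```bash
python3 d.py; python3 -c "
from pl import *
import pickle
for a in((5,90),(5,30),(5,3)):
  q=place(*a,off=(60,0,12));print(q[0],delta(*q))
w=camera_model('wrist');iw=snapshot('wrist');s=snapshot('scene')
pickle.dump((w,tool()[0],tool()[1].as_rotvec()),open('w4.pkl','wb'))
cs=camera_model('scene');ct=camera_model('top');t=snapshot('top')
p,Rt=tool();N=p+Rt.apply([60,0,12]);print('N scene',proj(cs,[N,N-Rt.apply([150,0,0]),stop]),'top',proj(ct,[N,N-Rt.apply([150,0,0]),stop]),'wrist stop',proj(w,[stop,N]))
cs_=cv2.resize(s[190:310,200:360],(400,300),interpolation=2);ct_=cv2.resize(t[190:310,310:470],(400,300),interpolation=2)
cv2.imwrite('pics/c4.png',np.vstack([np.hstack([cs_,ct_]),np.hstack([cv2.resize(iw,(400,300),interpolation=3),np.zeros((300,400,3),np.uint8)])]))
"
```

```text
[582.4 -35.7 171.4] [[0.326, 0.886, -0.329], [0.626, -0.463, -0.627], [-0.708, -0.002, -0.706]] [-0.04  0.63 -0.4   1.45  0.68  1.78 -1.02]
[583.16163962 -36.33549004 173.08683246] (array([-0.13,  0.09, -0.1 ]), array([-0.   ,  0.001,  0.003]))
[563.44006186 -73.89956025 130.66042559] (array([-0.12,  0.09,  5.9 ]), array([-0.   ,  0.001,  0.003]))
[554.56535186 -90.80339184 111.56854249] (array([-0.12,  0.09,  8.6 ]), array([-0.   ,  0.001,  0.003]))
N scene [[316.6739373  243.70127575]
 [264.25401503 220.74074926]
 [290.3464335  269.45635325]] top [[339.72632787 223.13471384]
 [398.07209297 246.49115429]
 [365.23447249 239.93931204]] wrist stop [[326.44645657 150.51638298]
 [325.52158905 177.19988321]]
```

View pics/c4.png

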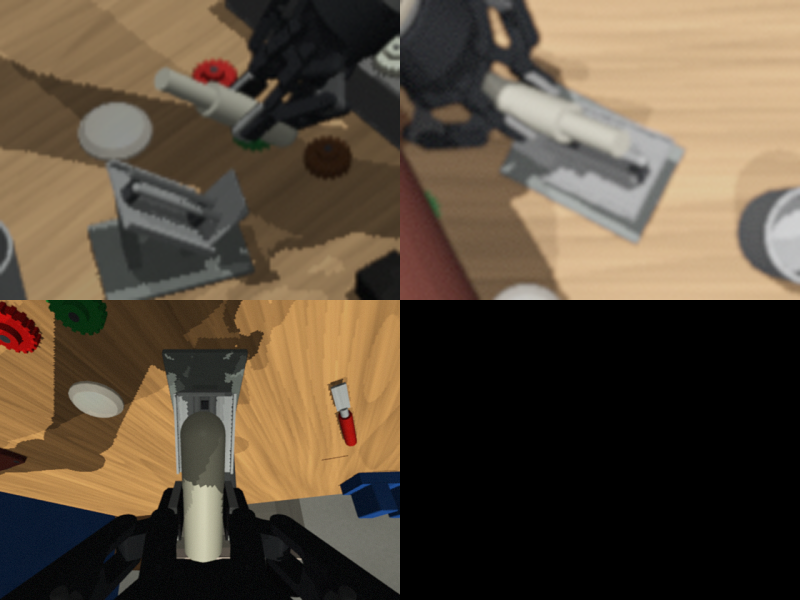

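Predicted and seen tail and nose agree. The chute's centre line lies about 2 mm to tool +y, so I'll shift and lower along the normal.

Call:
move_arm([
  {"tx": -0.1, "ty": 0.25, "tz": 3, "ax": 0, "ay": 0, "az": 0, "hand": 2},
  {"tx": -0.1, "ty": 0.25, "tz": 6, "ax": 0, "ay": 0, "az": 0, "hand": 2},
  {"tx": -0.1, "ty": 0.25, "tz": 7.5, "ax": 0, "ay": 0, "az": 0, "hand": 2},
  {"tx": -0.1, "ty": 0.25, "tz": 8.2, "ax": 0, "ay": 0, "az": 0, "hand": 2},
  {"tx": -0.1, "ty": 0.25, "tz": 8.5, "ax": 0, "ay": 0, "az": 0, "hand": 2},
  {"tx": -0.1, "ty": 0.25, "tz": 8.6, "ax": 0, "ay": 0, "az": 0, "hand": 2},
])

```text
time: 6.6
tcp_pos: [556.1, -92.2, 111.1]
tool_rot: [2.21, 1.339, -0.921]
contact_force: [-0.3, 0.4, 0.6]
gripper_width: 25.9
gripper_force: 59.2
```

Call:
move_arm([
  {"tx": 0, "ty": 0, "tz": 0.1, "ax": 0, "ay": 0, "az": 0, "hand": 2},
  {"tx": 0, "ty": 0, "tz": 0.2, "ax": 0, "ay": 0, "az": 0, "hand": 2},
  {"tx": 0, "ty": 0, "tz": 0.25, "ax": 0, "ay": 0, "az": 0, "hand": 2},
])

```text
time: 6.9
tcp_pos: [556.1, -92.3, 110.9]
tool_rot: [2.209, 1.34, -0.918]
contact_force: [0.2, 9.0, 13.3]
gripper_width: 25.9
gripper_force: 60.7
```

Call:
move_arm([
  {"tx": 0, "ty": 0, "tz": 0.1, "ax": 0, "ay": 0, "az": 0, "hand": 2.8},
  {"tx": 0, "ty": 0, "tz": 0.1, "ax": 0, "ay": 0, "az": 0, "hand": 3.4},
  {"tx": 0, "ty": 0, "tz": 0, "ax": 0, "ay": 0, "az": 0, "hand": 4},
  {"tx": 0, "ty": 0, "tz": 0, "ax": 0, "ay": 0, "az": 0, "hand": 5},
  {"tx": 0, "ty": 0, "tz": 0, "ax": 0, "ay": 0, "az": 0, "hand": 6},
  {"tx": 0, "ty": 0, "tz": -2, "ax": 0, "ay": 0, "az": 0, "hand": 6},
  {"tx": 0, "ty": 0, "tz": -6, "ax": 0, "ay": 0, "az": 0, "hand": 6},
  {"tx": 0, "ty": 0, "tz": -10, "ax": 0, "ay": 0, "az": 0, "hand": 6},
  {"tx": 0, "ty": 0, "tz": -13, "ax": 0, "ay": 0, "az": 0, "hand": 6},
  {"tx": 0, "ty": 0, "tz": -13, "ax": 0, "ay": 0, "az": 0, "hand": 6},
])

```text
time: 7.9
tcp_pos: [599.6, -9.3, 202.7]
tool_rot: [2.21, 1.342, -0.915]
contact_force: [-0.1, -0.5, 0.5]
gripper_width: 60.3
gripper_force: 0.0
```

```bash
python3 d.py; python3 -c "
from pl import *
s=snapshot('scene');t=snapshot('top');w=snapshot('wrist')
cs=camera_model('scene');ct=camera_model('top')
tail=stop-150*ax
for nm,c in(('s',cs),('t',ct)):print(nm,proj(c,[stop,tail,tail+9*n,tail-9*n]))
cs_=cv2.resize(s[190:310,200:360],(400,300),interpolation=2);ct_=cv2.resize(t[190:310,310:470],(400,300),interpolation=2)
cv2.imwrite('pics/c5.png',np.vstack([np.hstack([cs_,ct_]),np.hstack([cv2.resize(w,(400,300),interpolation=3),np.zeros((300,400,3),np.uint8)])]))
"
```

```text
[599.6  -9.3 202.7] [[0.326, 0.887, -0.326], [0.628, -0.461, -0.627], [-0.707, -0.001, -0.708]] [-0.07  0.65 -0.4   1.36  0.68  1.85 -1.  ]
s [[290.3464335  269.45635325]
 [237.16142095 249.444768  ]
 [239.99493396 246.6951982 ]
 [234.34510701 252.17764827]]
t [[365.23447249 239.93931204]
 [422.62736525 263.92162572]
 [420.12453621 262.16486669]
 [425.09743569 265.65539117]]
```

View pics/c5.png

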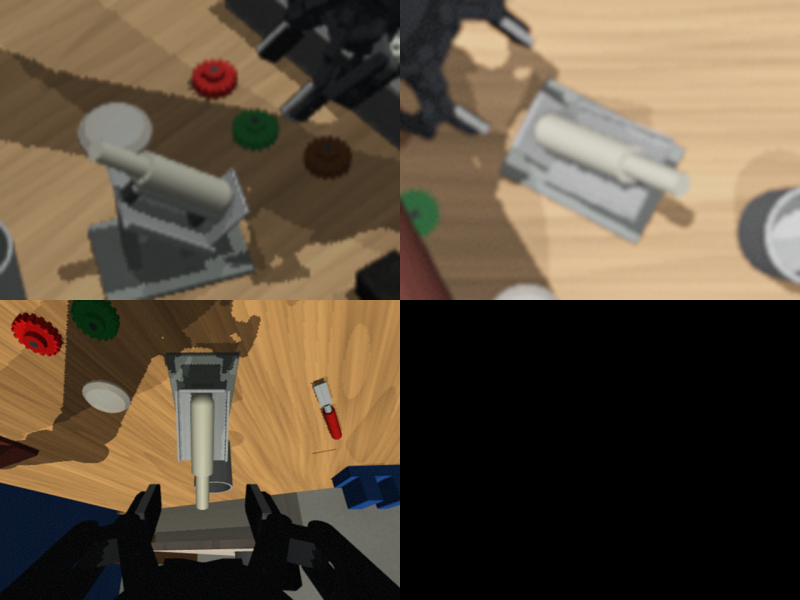

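```bash
sed -i 's/stop=np.array.*;ax/stop=np.array([572.8,-60.4,55.]);ax/' pl.py; cat >> pl.py <<'E'
tail=stop-150*ax
def reg(back,tilt=-45,ins=15):
    Rt=orient(YAW,tilt); g=tail+(ins+6)*ax; z=Rt.apply([0,0,1]); return g-6*z-back*z,Rt
E
python3 -c "
from pl import *
for q in(([545,-110,330],orient(YAW,0)),([500,-180,300],orient(YAW,-45)),reg(80),reg(0)):print(q[0],delta(*q))"
```

```text
[545, -110, 330] (array([-16.99,  -0.22,  -1.39]), array([-0.003,  0.791,  0.002]))
[500, -180, 300] (array([-20.69,  -0.94,   6.62]), array([-0.004,  1.576,  0.   ]))
[ 502.13101302 -195.00458491  207.02795796] (array([-14.94,  -0.02,  14.03]), array([-0.004,  1.576,  0.   ]))
[ 528.42645003 -144.91915797  150.45941546] (array([-6.94,  0.  , 13.99]), array([-0.004,  1.576,  0.   ]))
```

Call:
move_arm([
  {"tx": -5, "ty": 0, "tz": -2, "ax": 0, "ay": 0.1, "az": 0, "hand": 6},
  {"tx": -10, "ty": 0, "tz": -3, "ax": 0, "ay": 0.25, "az": 0, "hand": 6},
  {"tx": -14, "ty": 0, "tz": -3, "ax": 0, "ay": 0.4, "az": 0, "hand": 6},
  {"tx": -17, "ty": 0, "tz": -1.4, "ax": 0, "ay": 0.54, "az": 0, "hand": 6},
  {"tx": -18, "ty": 0, "tz": 1, "ax": 0, "ay": 0.68, "az": 0, "hand": 6},
  {"tx": -19, "ty": -0.3, "tz": 3, "ax": 0, "ay": 0.82, "az": 0, "hand": 6},
  {"tx": -20, "ty": -0.5, "tz": 5, "ax": 0, "ay": 0.97, "az": 0, "hand": 6},
  {"tx": -20.7, "ty": -0.5, "tz": 6.6, "ax": 0, "ay": 1.12, "az": 0, "hand": 6},
  {"tx": -20.7, "ty": -0.5, "tz": 6.6, "ax": 0, "ay": 1.27, "az": 0, "hand": 6},
  {"tx": -20.7, "ty": -0.5, "tz": 6.6, "ax": 0, "ay": 1.42, "az": 0, "hand": 6},
  {"tx": -20.7, "ty": -0.5, "tz": 6.6, "ax": 0, "ay": 1.576, "az": 0, "hand": 6},
  {"tx": -20.7, "ty": -0.5, "tz": 6.6, "ax": 0, "ay": 1.576, "az": 0, "hand": 6},
  {"tx": -20.7, "ty": -0.5, "tz": 6.6, "ax": 0, "ay": 1.576, "az": 0, "hand": 6},
  {"tx": -20.7, "ty": -0.5, "tz": 6.6, "ax": 0, "ay": 1.576, "az": 0, "hand": 6},
])

```text
time: 9.45
tcp_pos: [504.6, -180.3, 301.2]
tool_rot: [-2.212, -1.339, -0.911]
contact_force: [1.4, 0.9, 0.3]
gripper_width: 60.5
gripper_force: 0.0
```

```bash
python3 d.py;python3 -c "
from pl import *
for q in(reg(80),reg(0)):print(q[0],delta(*q))"
```

```text
[ 504.6 -180.3  301.2] [[0.33, 0.887, 0.325], [0.627, -0.463, 0.626], [0.706, -0.003, -0.709]] [ 0.92  0.19 -0.25  1.76 -0.73  1.43  0.39]
[ 502.13101302 -195.00458491  207.02795796] (array([-7.64,  0.48,  5.67]), array([-0.004,  0.002, -0.   ]))
[ 528.42645003 -144.91915797  150.45941546] (array([-7.63,  0.51, 13.67]), array([-0.004,  0.002, -0.   ]))
```

Reached well within the joint ranges. I'll go to the pre-grasp point and check with the wrist camera.

Call:
move_arm([
  {"tx": -4, "ty": 0.3, "tz": 2.5, "ax": 0, "ay": 0, "az": 0, "hand": 6},
  {"tx": -7.6, "ty": 0.5, "tz": 5.5, "ax": 0, "ay": 0, "az": 0, "hand": 6},
  {"tx": -7.6, "ty": 0.5, "tz": 5.7, "ax": 0, "ay": 0, "az": 0, "hand": 6},
  {"tx": -7.6, "ty": 0.5, "tz": 5.7, "ax": 0, "ay": 0, "az": 0, "hand": 6},
])

```text
time: 9.85
tcp_pos: [503.0, -193.7, 208.1]
tool_rot: [-2.208, -1.337, -0.914]
contact_force: [-0.6, 0.0, -0.4]
gripper_width: 60.2
gripper_force: 0.0
```

```bash
python3 d.py;python3 -c "
from pl import *
print(delta(*reg(0)));w=camera_model('wrist');i=snapshot('wrist');s=snapshot('scene')
print(proj(w,[tail,tail+9*n,tail-9*n,tail+50*ax,tool()[0]+tool()[1].apply([0,0,80])]))
cv2.imwrite('pics/c6.png',np.hstack([cv2.resize(i,(480,360),interpolation=3),cv2.resize(s[180:310,160:275],(320,360),interpolation=2)]))"
```

```text
[ 503.  -193.7  208.1] [[0.328, 0.887, 0.325], [0.625, -0.462, 0.629], [0.708, -0.003, -0.706]] [ 0.93  0.3  -0.24  1.83 -0.72  1.3   0.51]
(array([-0.19,  0.02,  7.96]), array([-0.005, -0.001, -0.   ]))
[[325.13516808 274.61543791]
 [325.15139799 259.90470725]
 [325.11938005 288.92564416]
 [325.4188812  246.29270268]
 [327.0614716  261.76038842]]
```

View pics/c6.png

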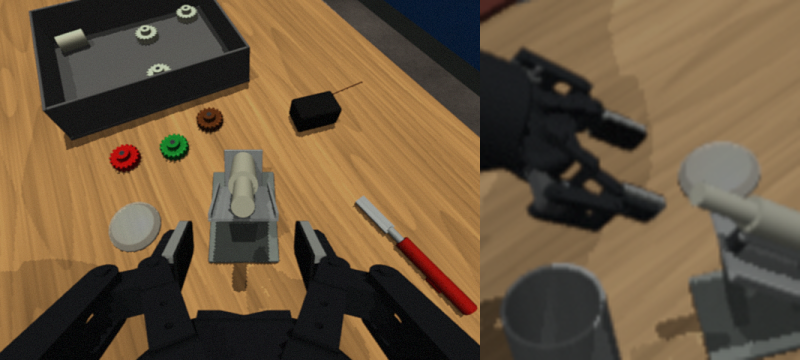

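The tail end shows at about (325,273) in full-frame pixels, against a predicted (325,275). The aim is good, so I'll advance and grip.

Call:
move_arm([
  {"tx": -0.2, "ty": 0, "tz": 3, "ax": 0, "ay": 0, "az": 0, "hand": 6},
  {"tx": -0.2, "ty": 0, "tz": 6, "ax": 0, "ay": 0, "az": 0, "hand": 5},
  {"tx": -0.2, "ty": 0, "tz": 7.5, "ax": 0, "ay": 0, "az": 0, "hand": 4.5},
  {"tx": -0.2, "ty": 0, "tz": 8, "ax": 0, "ay": 0, "az": 0, "hand": 4},
  {"tx": -0.2, "ty": 0, "tz": 8, "ax": 0, "ay": 0, "az": 0, "hand": 3},
  {"tx": -0.2, "ty": 0, "tz": 8, "ax": 0, "ay": 0, "az": 0, "hand": 2.2},
  {"tx": -0.2, "ty": 0, "tz": 8, "ax": 0, "ay": 0, "az": 0, "hand": 2.2},
])

```text
time: 10.65
tcp_pos: [527.9, -147.6, 149.6]
tool_rot: [-2.213, -1.335, -0.916]
contact_force: [-0.2, -0.2, -0.1]
gripper_width: 22.0
gripper_force: 0.0
```

Call:
move_arm([
  {"tx": 0, "ty": 0, "tz": 0, "ax": 0, "ay": 0, "az": 0, "hand": 1.6},
  {"tx": 0, "ty": 0, "tz": 0, "ax": 0, "ay": 0, "az": 0, "hand": 1},
  {"tx": 0, "ty": 0, "tz": 0, "ax": 0, "ay": 0, "az": 0, "hand": 1},
  {"tx": 0, "ty": 0, "tz": 0, "ax": 0, "ay": 0, "az": 0, "hand": 1},
])

```text
time: 11.05
tcp_pos: [527.6, -147.3, 149.4]
tool_rot: [-2.212, -1.335, -0.915]
contact_force: [-4.5, -2.0, 6.8]
gripper_width: 16.3
gripper_force: 58.2
```

Call:
move_arm([
  {"tx": 0.5, "ty": 0, "tz": 0, "ax": 0, "ay": 0, "az": 0, "hand": 1},
  {"tx": 2, "ty": 0, "tz": 0, "ax": 0, "ay": 0, "az": 0, "hand": 1},
  {"tx": 5, "ty": 0, "tz": 0, "ax": 0, "ay": 0, "az": 0, "hand": 1},
  {"tx": 9, "ty": 0, "tz": -3, "ax": 0, "ay": 0, "az": 0, "hand": 1},
  {"tx": 12, "ty": 0, "tz": -6, "ax": 0, "ay": 0, "az": 0, "hand": 1},
  {"tx": 13, "ty": 0, "tz": -10, "ax": 0, "ay": 0, "az": 0, "hand": 1},
  {"tx": 13, "ty": 0, "tz": -12, "ax": 0, "ay": 0, "az": 0, "hand": 1},
  {"tx": 13, "ty": 0, "tz": -12, "ax": 0, "ay": 0, "az": 0, "hand": 1},
])

```text
time: 11.85
tcp_pos: [531.6, -143.0, 327.8]
tool_rot: [-2.215, -1.336, -0.918]
contact_force: [-0.5, -0.4, -0.4]
gripper_width: 16.5
gripper_force: 58.6
```

```bash
python3 d.py;python3 -c "
from pl import *
Rt=orient(YAW,0);P=np.array([485,-266,0.])-Rt.apply([2.5,0,0])
for z in(320,300,160,142):print(delta(P+[0,0,z],Rt))"
```

```text
[ 531.6 -143.   327.8] [[0.33, 0.884, 0.331], [0.626, -0.467, 0.625], [0.707, 0.001, -0.707]] [ 0.87  0.16 -0.27  1.74 -0.75  1.41  0.3 ]
(array([-9.97,  1.63, -8.85]), array([ 0.002, -0.785, -0.002]))
(array([-11.38,   1.63,  -7.43]), array([ 0.002, -0.785, -0.002]))
(array([-21.28,   1.61,   2.47]), array([ 0.002, -0.785, -0.002]))
(array([-22.55,   1.61,   3.74]), array([ 0.002, -0.785, -0.002]))
```

Call:
move_arm([
  {"tx": -3, "ty": 0.5, "tz": -3, "ax": 0, "ay": -0.13, "az": 0, "hand": 1},
  {"tx": -6, "ty": 1, "tz": -6, "ax": 0, "ay": -0.27, "az": 0, "hand": 1},
  {"tx": -10, "ty": 1.6, "tz": -8.8, "ax": 0, "ay": -0.4, "az": 0, "hand": 1},
  {"tx": -10, "ty": 1.6, "tz": -8.8, "ax": 0, "ay": -0.53, "az": 0, "hand": 1},
  {"tx": -10, "ty": 1.6, "tz": -8.8, "ax": 0, "ay": -0.66, "az": 0, "hand": 1},
  {"tx": -10, "ty": 1.6, "tz": -8.8, "ax": 0, "ay": -0.785, "az": 0, "hand": 1},
  {"tx": -10, "ty": 1.6, "tz": -8.8, "ax": 0, "ay": -0.785, "az": 0, "hand": 1},
  {"tx": -10, "ty": 1.6, "tz": -8.8, "ax": 0, "ay": -0.785, "az": 0, "hand": 1},
  {"tx": -10, "ty": 1.6, "tz": -8.8, "ax": 0, "ay": -0.785, "az": 0, "hand": 1},
])

```text
time: 12.75
tcp_pos: [483.0, -266.5, 315.9]
tool_rot: [-2.684, -1.62, -0.001]
contact_force: [-0.6, -0.9, -0.8]
gripper_width: 16.6
gripper_force: 58.7
```

```bash
python3 d.py;python3 -c "
from pl import *
Rt=orient(YAW,0);P=np.array([485,-266,0.])-Rt.apply([2.5,0,0])
for z in(320,160,142):print(delta(P+[0,0,z],Rt))
w=camera_model('wrist');i=snapshot('wrist');s=snapshot('scene');cs=camera_model('scene')
p,T=tool();N=p+T.apply([2.5,0,136]);print(N,proj(cs,[N,[485,-266,100]]),proj(w,[N,[485,-266,100]]))
cv2.imwrite('pics/c7.png',np.hstack([cv2.resize(i,(480,360),interpolation=3),cv2.resize(s[170:340,110:261],(320,360),interpolation=2)]))"
```

```text
[ 483.  -266.5  315.9] [[0.466, 0.885, -0.003], [0.885, -0.466, 0.006], [0.004, -0.005, -1.0]] [ 0.67  0.13 -0.27  1.6   0.03  1.42 -0.09]
(array([-0.11,  0.15, -0.42]), array([-0.005, -0.004, -0.001]))
(array([-0.17,  0.23, 15.58]), array([-0.005, -0.004, -0.001]))
(array([-0.18,  0.24, 17.38]), array([-0.005, -0.004, -0.001]))
[ 483.78550095 -264.14845747  180.22032539] [[178.47094498 263.67610301]
 [185.10473219 289.0563813 ]] [[325.01472845 231.71167786]
 [327.30062465 209.76260902]]
```

View pics/c7.png

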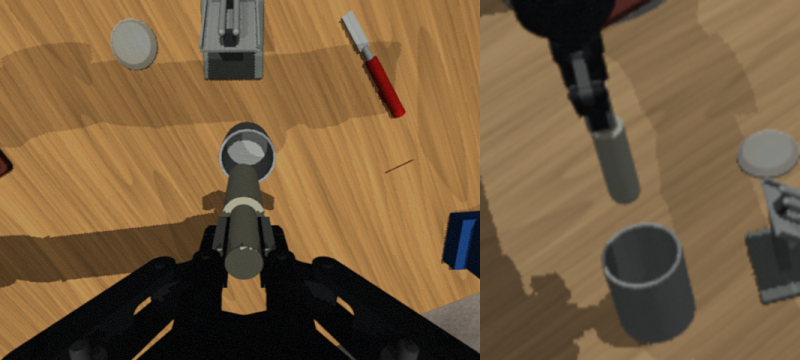

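Call:
move_arm([
  {"tx": -0.15, "ty": 0.2, "tz": 3, "ax": 0, "ay": 0, "az": 0, "hand": 1},
  {"tx": -0.15, "ty": 0.2, "tz": 6, "ax": 0, "ay": 0, "az": 0, "hand": 1},
  {"tx": -0.15, "ty": 0.2, "tz": 9, "ax": 0, "ay": 0, "az": 0, "hand": 1},
  {"tx": -0.15, "ty": 0.2, "tz": 12, "ax": 0, "ay": 0, "az": 0, "hand": 1},
  {"tx": -0.15, "ty": 0.2, "tz": 14, "ax": 0, "ay": 0, "az": 0, "hand": 1},
  {"tx": -0.15, "ty": 0.2, "tz": 15.2, "ax": 0, "ay": 0, "az": 0, "hand": 1},
  {"tx": -0.15, "ty": 0.2, "tz": 16, "ax": 0, "ay": 0, "az": 0, "hand": 1},
  {"tx": -0.15, "ty": 0.2, "tz": 16.2, "ax": 0, "ay": 0, "az": 0, "hand": 1},
  {"tx": -0.15, "ty": 0.2, "tz": 16.2, "ax": 0, "ay": 0, "az": 0, "hand": 1},
])

```text
time: 13.75
tcp_pos: [484.8, -267.8, 155.4]
tool_rot: [-2.686, -1.624, -0.0]
contact_force: [-0.1, 0.5, -0.7]
gripper_width: 16.8
gripper_force: 58.7
```

Call:
move_arm([
  {"tx": 0, "ty": 0, "tz": 0.2, "ax": 0, "ay": 0, "az": 0, "hand": 1},
  {"tx": 0, "ty": 0, "tz": 0.4, "ax": 0, "ay": 0, "az": 0, "hand": 1},
  {"tx": 0, "ty": 0, "tz": 0.6, "ax": 0, "ay": 0, "az": 0, "hand": 1},
  {"tx": 0, "ty": 0, "tz": 0.7, "ax": 0, "ay": 0, "az": 0, "hand": 1},
  {"tx": 0, "ty": 0, "tz": 0.8, "ax": 0, "ay": 0, "az": 0, "hand": 1},
  {"tx": 0, "ty": 0, "tz": 0.8, "ax": 0, "ay": 0, "az": 0, "hand": 1},
])

```text
time: 14.35
tcp_pos: [484.5, -267.4, 146.7]
tool_rot: [-2.685, -1.624, 0.001]
contact_force: [0.9, -0.7, -1.4]
gripper_width: 16.6
gripper_force: 58.7
```

Call:
move_arm([
  {"tx": 0, "ty": 0, "tz": 0.1, "ax": 0, "ay": 0, "az": 0, "hand": 1},
  {"tx": 0, "ty": 0, "tz": 0.2, "ax": 0, "ay": 0, "az": 0, "hand": 1},
  {"tx": 0, "ty": 0, "tz": 0.3, "ax": 0, "ay": 0, "az": 0, "hand": 1},
  {"tx": 0, "ty": 0, "tz": 0.3, "ax": 0, "ay": 0, "az": 0, "hand": 1},
])

```text
time: 14.75
tcp_pos: [484.4, -267.4, 143.6]
tool_rot: [-2.685, -1.624, 0.001]
contact_force: [-0.2, 0.5, -0.4]
gripper_width: 16.5
gripper_force: 58.7
```

Call:
move_arm([
  {"tx": 0, "ty": 0, "tz": 0.1, "ax": 0, "ay": 0, "az": 0, "hand": 1},
  {"tx": 0, "ty": 0, "tz": 0.15, "ax": 0, "ay": 0, "az": 0, "hand": 1},
  {"tx": 0, "ty": 0, "tz": 0.2, "ax": 0, "ay": 0, "az": 0, "hand": 1},
])

```text
time: 15.05
tcp_pos: [484.8, -267.5, 142.4]
tool_rot: [-2.686, -1.624, -0.0]
contact_force: [-0.6, 1.4, 7.1]
gripper_width: 16.5
gripper_force: 59.6
```

Contact came at the predicted bottom height. Now I'll release and rise straight up.

Call:
move_arm([
  {"tx": 0, "ty": 0, "tz": 0.2, "ax": 0, "ay": 0, "az": 0, "hand": 1.8},
  {"tx": 0, "ty": 0, "tz": 0.2, "ax": 0, "ay": 0, "az": 0, "hand": 2.2},
  {"tx": 0, "ty": 0, "tz": 0, "ax": 0, "ay": 0, "az": 0, "hand": 3},
  {"tx": 0, "ty": 0, "tz": 0, "ax": 0, "ay": 0, "az": 0, "hand": 5},
  {"tx": 0, "ty": 0, "tz": 0, "ax": 0, "ay": 0, "az": 0, "hand": 7},
  {"tx": 0, "ty": 0, "tz": 0, "ax": 0, "ay": 0, "az": 0, "hand": 8.5},
  {"tx": 0, "ty": 0, "tz": 0, "ax": 0, "ay": 0, "az": 0, "hand": 8.5},
  {"tx": 0, "ty": 0, "tz": 0, "ax": 0, "ay": 0, "az": 0, "hand": 8.5},
  {"tx": 0, "ty": 0, "tz": -1, "ax": 0, "ay": 0, "az": 0, "hand": 8.5},
  {"tx": 0, "ty": 0, "tz": -3, "ax": 0, "ay": 0, "az": 0, "hand": 8.5},
  {"tx": 0, "ty": 0, "tz": -6, "ax": 0, "ay": 0, "az": 0, "hand": 8.5},
  {"tx": 0, "ty": 0, "tz": -10, "ax": 0, "ay": 0, "az": 0, "hand": 8.5},
  {"tx": 0, "ty": 0, "tz": -15, "ax": 0, "ay": 0, "az": 0, "hand": 8.5},
  {"tx": 0, "ty": 0, "tz": -17, "ax": 0, "ay": 0, "az": 0, "hand": 8.5},
  {"tx": 0, "ty": 0, "tz": -17, "ax": 0, "ay": 0, "az": 0, "hand": 8.5},
])

```text
time: 16.55
tcp_pos: [486.2, -268.4, 316.7]
tool_rot: [2.686, 1.625, 0.005]
contact_force: [-0.3, 0.2, -0.2]
gripper_width: 84.9
gripper_force: 0.0
```

```bash
python3 -c "
from h import *
cv2.imwrite('pics/end.png',snapshot('scene'))"
```

```text
(no output)
```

View pics/end.png

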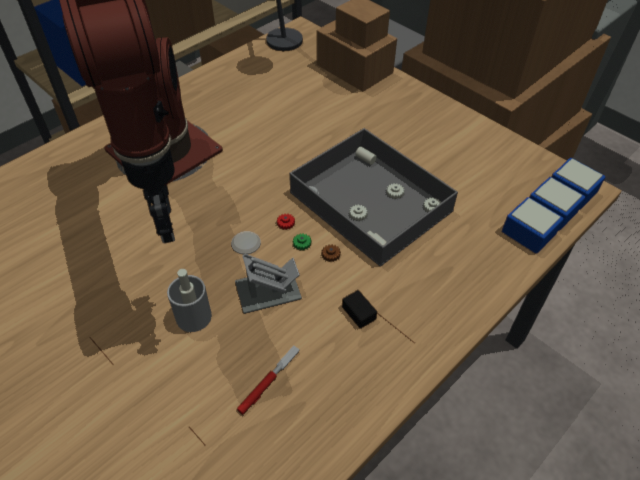

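The plunger stands in the pot with its tail up at (183,275). Everything else is where it was and the gripper is clear, so I'm handing in.

```bash
python3 -c "
from rig import *
print(close_job())"
```

```text
the job is handed in; nothing more can be done
None
```

The plunger was laid on the chute rails nose-down near the stop and released, then re-gripped by the tail and lowered nose first to the bottom of the pot before letting go; the job was handed in at about 17 s with nothing else seen to have moved.

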